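# Put the spanners back on their own rests

### The job

The three combination spanners have been put back on one another's rests. Lay each one across the two uprights of the rest made for its length (short spanner on the shortest rest, middle on the middle, long on the longest), centred, lying flat between the lips, either way round; the empty cork mat is free for setting one down meanwhile. Leave the marker and the screwdriver where they are.

Things in the scene. Friction and masses are not known exactly. Their poses are not given: they have to be found in the camera images.
- spanner_short_centre (a point): The short combination spanner, bare steel, 166 mm long, 9 mm thick, heads 22 mm wide, lying flat (loose). The point is the centre of the spanner, half-way up its thickness; y runs along the spanner, z up. To be grasped across its 8 mm wide shank, near the centre. At the start it lies on a rest that is not its own.
- spanner_middle_centre (a point): The middle combination spanner, bare steel, 204 mm long, 9 mm thick, heads 29 mm wide, lying flat (loose). The point is the centre of the spanner, half-way up its thickness; y runs along the spanner, z up. To be grasped across its 11 mm wide shank, near the centre. At the start it lies on a rest that is not its own.
- spanner_long_centre (a point): The long combination spanner, bare steel, 242 mm long, 9 mm thick, heads 36 mm wide, lying flat (loose). The point is the centre of the spanner, half-way up its thickness; y runs along the spanner, z up. To be grasped across its 13 mm wide shank, near the centre. At the start it lies on a rest that is not its own.
- rest_short_seat (a point): Fixed rest, the shortest of the three rests, for the short spanner: two wooden uprights (10 mm thick, 84 mm apart centre to centre along y, open gap between) on a darker wooden base 60 x 128 x 6 mm. The flat tops, 45 mm above the bench, have a lip 6 mm high at each side, 40 mm between. Point: midway between the uprights, level with their tops; y along the rest, z up. A spanner lying there has its centre 3 to 4 mm above it.
- rest_middle_seat (a point): Fixed rest, the rest of middle length, for the middle spanner: two wooden uprights (10 mm thick, 112 mm apart centre to centre along y, open gap between) on a darker wooden base 60 x 156 x 6 mm. The flat tops, 45 mm above the bench, have a lip 6 mm high at each side, 40 mm between. Point: midway between the uprights, level with their tops; y along the rest, z up. A spanner lying there has its centre 3 to 4 mm above it.
- rest_long_seat (a point): Fixed rest, the longest of the three rests, for the long spanner: two wooden uprights (10 mm thick, 150 mm apart centre to centre along y, open gap between) on a darker wooden base 60 x 194 x 6 mm. The flat tops, 45 mm above the bench, have a lip 6 mm high at each side, 40 mm between. Point: midway between the uprights, level with their tops; y along the rest, z up. A spanner lying there has its centre 3 to 4 mm above it.
- mat_top (a point): Fixed tan cork mat, 260 mm (along its y) by 75 mm, 4 mm thick, empty at the start: a free spot where a spanner can be put down for a while. The point is the centre of its upper face; z up.
- marker_centre (a point): Bystander: white marker pen with red cap, 135 mm long, 16 mm thick, lying on the bench; its centre. Leave alone.
- screwdriver_centre (a point): Bystander: screwdriver with red handle, 210 mm long, 29 mm thick, lying on the bench; its centre. Leave alone.
There are look-alikes about, which are no part of the job. What is shaped like the part that bears rest_short_seat but red is not meant.

How it is judged:
At the end, for the whole second after the job is handed in: Each spanner lies at rest across both uprights of its own rest: its centre within 15 mm (horizontally) of the rest's centre, resting at saddle height, along the rest within 0.2 rad (either way round) and level within 0.06 rad (horizontal distance between spanner_short_centre and rest_short_seat below 0.015 m and z of spanner_short_centre in the frame of rest_short_seat between 0 and 0.008 m and angle between the y axis of spanner_short_centre and the y axis of rest_short_seat, either way round below 0.2 rad and angle between the z axis of spanner_short_centre and the z axis of rest_short_seat, either way round below 0.06 rad and linear speed of each of spanner_short, spanner_middle, spanner_long below 0.02 m/s and angular speed of each of spanner_short, spanner_middle, spanner_long below 0.15 rad/s and horizontal distance between spanner_middle_centre and rest_middle_seat below 0.015 m and z of spanner_middle_centre in the frame of rest_middle_seat between 0 and 0.008 m and angle between the y axis of spanner_middle_centre and the y axis of rest_middle_seat, either way round below 0.2 rad and angle between the z axis of spanner_middle_centre and the z axis of rest_middle_seat, either way round below 0.06 rad and horizontal distance between spanner_long_centre and rest_long_seat below 0.015 m and z of spanner_long_centre in the frame of rest_long_seat between 0 and 0.008 m and angle between the y axis of spanner_long_centre and the y axis of rest_long_seat, either way round below 0.2 rad and angle between the z axis of spanner_long_centre and the z axis of rest_long_seat, either way round below 0.06 rad); the robot touches nothing.
It fails at once if the marker is pushed more than 15 mm (distance of marker_centre from where it was at the start of the episode above 0.015 m).
It fails at once if the screwdriver is pushed more than 15 mm (distance of screwdriver_centre from where it was at the start of the episode above 0.015 m).
It also fails if it takes over 96 s, if anything falls off the work surface, if the arm or the gripper's body presses on something with over 40 N, if the wrist force passes 120 N, or if a joint passes its speed limit or range.

### The arm

A 7-joint arm with a two-finger parallel gripper is mounted at the origin on a cart in front of the work surface, level with it; the furniture and walls round the work are solid. World frame = base frame: x ahead of the robot, y to its left, z up, the work surface at z = 0. Lengths are in m, angles in rad, forces in N, time in s.
With the tool pointing down it reaches from about 0.425 to 0.925 m from the base axis. Payload 6.8 kg.
Tool frame: the origin (TCP) lies between the finger pads; the fingertips stand 17 mm ahead of it and the grasp point (between the pads) lies 2 mm behind it; z points along the fingers, y is the line along which they close (so a half turn about z gives the same grasp; the last joint's range is limited). The gripper opens to 85 mm and grips with 20 to 120 N. Pads are 22 mm wide; open, the fingers measure 114 mm over their backs; the gripper's body (76 mm by 85 mm) begins 54 mm behind the grasp point. The pads swing forward as they close: fully open they stand 13 mm farther back than shut.
Start: joints at [-1.273, 0.477, 0.022, 1.555, -0.011, 1.109, -0.083], TCP at [0.266, 0.62, 0.248] pointing down, gripper open.
Joint ranges: [-2.96, 2.96], [-0.34, 2.1], [-1.41, 1.46], [0.24, 2.44], [-1.37, 4.51], [0.17, 1.92], [-2.96, 2.96]. Speed limits (rad/s): [2.39, 2.39, 3.14, 3.14, 3.14, 3.14, 3.14].

### API

Orientations are given as a unit quaternion [w, x, y, z].
In Python, from workcell import arm gives the robot as it stands.
- The arm moves only by the tool servo_tool, never from a script. Its arguments are lists of equal length, an entry for each row: "grip": the opening, from 0 (shut) to 1 (fully open); "slide": the shift along the tool's x, y, z in mm, a list of three; "roll": the turn about the tool's z in degrees. A call has 1 to 10 rows; each row is the pose to reach, as a shift and turn from the pose commanded when the call began, along the tool's axes at that moment; what a row does not reach only later rows make up. A row lasts 1/10 s, in which the tool goes at most 50 mm and 8.59 degrees, less where a joint would pass 70% of its speed; a pose out of reach is approached as far as the arm can. A call with a gripper value outside its range is refused whole. The fingers move at their own pace and stop on an object; "grip_force" is the grip in N (left out, the last holds). Time passes only in rows, so rows that repeat a pose let the fingers close. It gives the time, the measured TCP pose, the force, the opening and the grip force at its end, in the units of the state.
- arm.get_obs(): the state, without advancing time (a new reading comes with each control period).
- arm.snapshot(name): name is "scene" or "top" or "wrist"; returns the picture (480x640x3 uint8, blue, green, red); there is no depth.
- arm.camera_info(name): a dict with "mtx" (3x3 intrinsics, pixels), "view" (4x4, takes a point from world to camera coordinates). Camera axes: x right, y down, z forward; pixel columns grow to the right and rows downward; lengths in m; the calibration is good to about 2 mm. A picture is of the moment at which its call begins: read the wrist's pose just before it. camera_info takes no time and is no camera call; for the wrist camera it gives the pose at the moment of the call.
- arm.finish_job(): hands the job in; it is judged then, once.
The state is a dict: "time": time; "qpos": joint angles; "qd": joint speeds; "joint_efforts": joint torques, N m; "tcp_pos": TCP position; "orientation": TCP orientation; "force": force on the tool from outside, world axes, zero at the start; "wrist_torque": the same for the moment, N m; "finger_gap": finger opening in m; "gripper_force": force on a finger pad.
Only numpy, scipy, OpenCV 4.12 (cv2) and the standard library are available. Lean on these libraries where they do the work, as an engineer would, in place of code of your own. Each camera call takes 0.05 s, during which the arm holds its last target. There are 200 camera calls.

## Working session

There is one attempt and no reset: what is moved stays moved. The work goes in short steps, Python scripts to look and compute and a tool call to move; the robot and the scene stay as the last step left them, time stands still between calls to the robot, and variables do not carry over. Pictures are saved under pics/ and viewed, at most 14 in all, crops included, and the job is handed in when it is done.

Besides the shell and the picture viewer there is one more tool, called after ">>>" as name([rows], argument=value, ...), one row to a line, values as JSON. servo_tool: Moves the arm, as the interface text tells. Its arguments: {"type":"object","properties":{"grip":{"type":"array","items":{"type":"number"}},"slide":{"type":"array","items":{"type":"array","items":{"type":"number"}}},"roll":{"type":"array","items":{"type":"number"}},"grip_force":{"type":"number"}},"required":["grip","slide","roll"]}

```bash
mkdir -p pics
python3 - <<'E'
from workcell import arm
import cv2,numpy as np
o=arm.get_obs();print(o)
for n in("top","scene"):
    im=arm.snapshot(n);cv2.imwrite(f"pics/{n}0.png",im);c=arm.camera_info(n);print(n,c)
E
```

```text
{'time': 0.0, 'qpos': array([-1.27311068,  0.47778015,  0.02232218,  1.55645524, -0.01149021,
        1.10928862, -0.08305554]), 'qd': array([ 0.00019231,  0.00046139, -0.00063463,  0.00055619,  0.00073215,
        0.00012611,  0.00068925]), 'joint_efforts': array([-1.36814703e-05, -5.96448290e+01,  1.60756577e+00, -2.81196839e+01,
        1.23274143e-02,  9.52168659e-03,  7.80283624e-07]), 'tcp_pos': array([0.26623307, 0.61966884, 0.24733712]), 'orientation': array([-1.15487779e-04,  2.01461463e-01,  9.79496026e-01, -8.94264086e-04]), 'force': array([-0.35087202,  0.19304953, -0.27053601]), 'wrist_torque': array([0.0522051 , 0.01906468, 0.01945837]), 'gripper_force': 0.0, 'finger_gap': 0.08525723782366205}
top {'mtx': array([[483.76525657,   0.        , 314.35331698],
       [  0.        , 483.76525657, 236.20844335],
       [  0.        ,   0.        ,   1.        ]]), 'view': array([[ 0.0158757 , -0.99932783,  0.03304302, -0.0215915 ],
       [-0.98273331, -0.02168789, -0.18375224,  0.46582373],
       [ 0.18434536, -0.02955528, -0.98241706,  1.01401162],
       [ 0.        ,  0.        ,  0.        ,  1.        ]])}
scene {'mtx': array([[489.77726064,   0.        , 325.05054456],
       [  0.        , 489.77726064, 240.27798483],
       [  0.        ,   0.        ,   1.        ]]), 'view': array([[ 0.62857611, -0.77765286,  0.01216987, -0.32235596],
       [-0.60338876, -0.49747217, -0.62325232,  0.33078719],
       [ 0.49072812,  0.38441835, -0.78192611,  0.96404692],
       [ 0.        ,  0.        ,  0.        ,  1.        ]])}
```

View pics/top0.png

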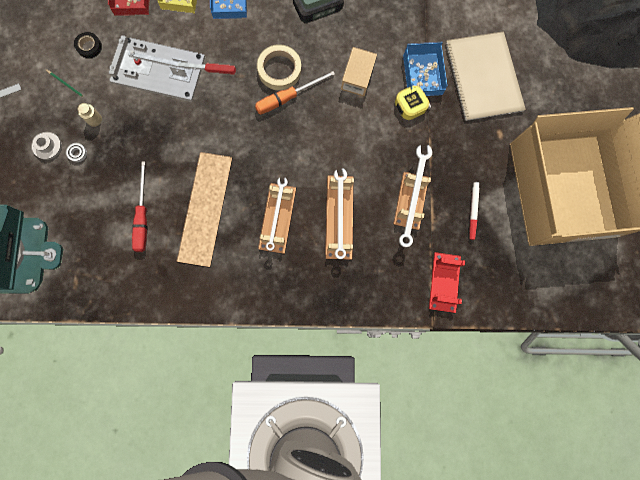

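View pics/scene0.png

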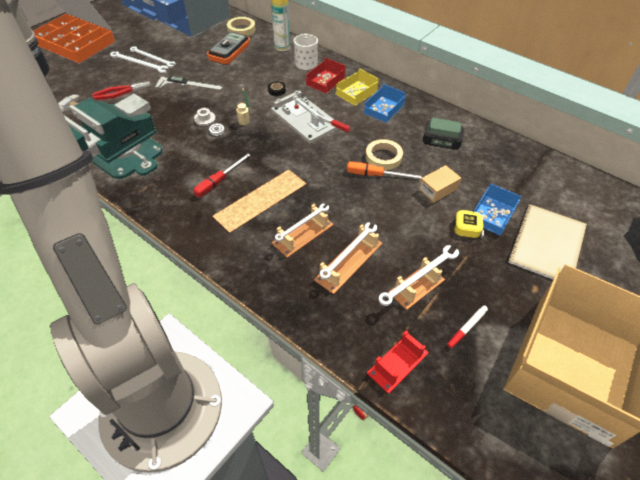

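Top view, candidates:
- Rests: left (278,215), centre (340,215) and right (413,200), all wood. The red one at (446,283) is the decoy.
- Spanners: short on the left rest, middle on the centre rest, long on the right rest. Two loose spanners at the back left of the scene view (140,60) are look-alikes.
- Mat at (205,210), screwdriver at (139,210), marker at (474,210).

Next I'll measure these.

```bash
cat > h.py <<'E'
import cv2,numpy as np
from scipy.spatial.transform import Rotation as R
def ray(c,px,z):
    px=np.atleast_2d(np.array(px,float));V=c["view"];Rm=V[:3,:3];o=-Rm.T@V[:3,3]
    d=np.c_[(px-c["mtx"][:2,2])/np.diag(c["mtx"])[:2],np.ones(len(px))]@Rm
    return o+d*((z-o[2])/d[:,2])[:,None]
def rect(c,cnt,z):
    p=ray(c,cnt.reshape(-1,2),z)[:,:2].astype(np.float32)
    (ctr),(wh),a=cv2.minAreaRect(p)
    b=cv2.boxPoints((ctr,wh,a));e=[b[1]-b[0],b[2]-b[1]];l=max(e,key=np.linalg.norm)
    yaw=np.degrees(np.arctan2(l[1],l[0]))
    yaw=(yaw+90)%180-90
    return np.array(ctr)*1000,sorted(np.array(wh)*1000),yaw   # yaw of long axis from world x, deg
def proj(c,p):
    q=c["view"][:3,:3]@np.array(p)+c["view"][:3,3];return (c["mtx"]@q)[:2]/q[2]
def steel(im):
    h=cv2.cvtColor(im,cv2.COLOR_BGR2HSV);return ((h[...,1]<45)&(h[...,2]>130)).astype(np.uint8)
def wood(im):
    h=cv2.cvtColor(im,cv2.COLOR_BGR2HSV);return ((h[...,0]>4)&(h[...,0]<25)&(h[...,1]>60)&(h[...,2]>110)).astype(np.uint8)
def blobs(m,amin):
    return [k for k in cv2.findContours(m,cv2.RETR_EXTERNAL,cv2.CHAIN_APPROX_NONE)[0] if cv2.contourArea(k)>amin]
E
python3 - <<'E'
from h import *
from workcell import arm
np.set_printoptions(precision=1,suppress=True)
im=cv2.imread("pics/top0.png");c=arm.camera_info("top")
for n,f,z,a in(("steel",steel,.052,150),("wood",wood,.006,100)):
    for k in blobs(f(im),a):
        m=k.reshape(-1,2).mean(0)
        if 160<m[0]<500 and 130<m[1]<320: print(n,m,rect(c,k,z))
w=wood(im)
# rests: union of steel and wood regions, closed
w=cv2.morphologyEx(w|steel(im),cv2.MORPH_CLOSE,np.ones((5,5)))
for k in blobs(w,800):
    m=k.reshape(-1,2).mean(0)
    if 160<m[0]<500 and 130<m[1]<320: print("rest",m,rect(c,k,.006))
cv2.imwrite("pics/crop0.png",cv2.resize(im[130:330,230:500],None,fx=2.9,fy=2.9,interpolation=cv2.INTER_CUBIC))
E
```

```text
steel [474.9 200.5] (array([ 554. , -368.6]), [np.float64(13.942010700702667), np.float64(85.84538847208023)], np.float32(-6.661766))
steel [276.4 211. ] (array([513.5,  70.7]), [np.float64(22.892044857144356), np.float64(164.66160118579865)], np.float32(-7.650177))
steel [340.  210.4] (array([519.4, -68.1]), [np.float64(26.791218668222427), np.float64(202.76910066604614)], np.float32(0.48152924))
steel [415.4 192. ] (array([ 563.9, -235.7]), [np.float64(35.77113896608353), np.float64(240.85620045661926)], np.float32(-11.561806))
wood [283.7 219.9] (array([512.9,  56.6]), [np.float64(30.175449326634407), np.float64(157.2795808315277)], np.float32(-8.332558))
wood [268.1 217.5] (array([518. ,  91.8]), [np.float64(24.908479303121567), np.float64(157.3513001203537)], np.float32(-7.584793))
wood [420.6 202.7] (array([ 558.7, -260.5]), [np.float64(22.25561812520027), np.float64(129.16432321071625)], np.float32(-12.826546))
wood [347.8 221. ] (array([520.2, -90. ]), [np.float64(23.26241135597229), np.float64(194.70643997192383)], np.float32(0.06602478))
wood [331.4 218.1] (array([521.4, -5
[... 181 characters left out ...]
129.79388236999512)], np.float32(-12.127808))
wood [204.2 209.2] (array([533.7, 237. ]), [np.float64(76.62083953619003), np.float64(261.0998749732971)], np.float32(-8.135582))
rest [277.2 215.4] (array([525.6,  71.2]), [np.float64(62.42984160780907), np.float64(178.24552953243256)], np.float32(-8.254692))
rest [339.2 214.3] (array([529.9, -70. ]), [np.float64(61.35783717036247), np.float64(213.30560743808746)], np.float32(-0.7723694))
rest [204.3 208.9] (array([533.6, 235.7]), [np.float64(79.533152282238), np.float64(261.12446188926697)], np.float32(-8.010712))
rest [415.5 188.9] (array([ 586.9, -243. ]), [np.float64(66.74091517925262), np.float64(269.4299817085266)], np.float32(-11.513351))
```

View pics/crop0.png

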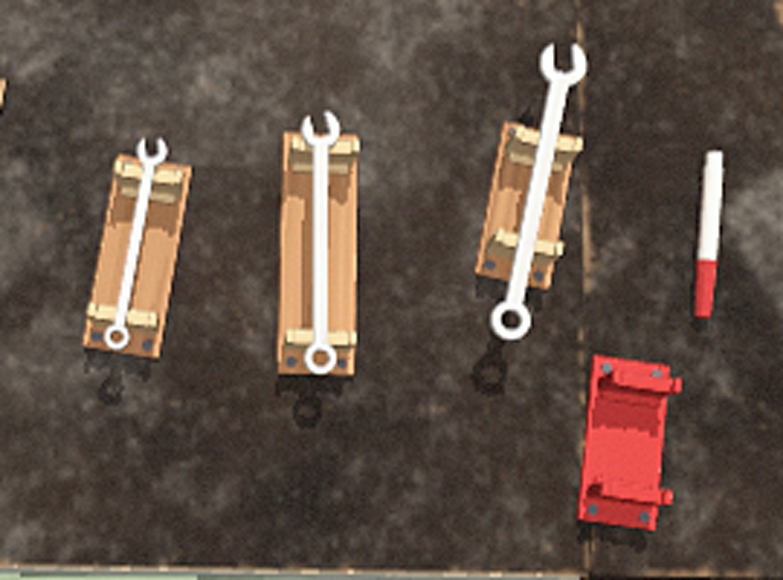

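Lengths check out. The spanners measure 165/203/241 mm, so short, middle and long. The bases measure 157 (left), 195 (centre) and 129 mm (right), so the middle, long and short rests. The order is long to the mat, short to the right rest, middle to the left rest, then long to the centre rest.

```bash
cat >> h.py <<'E'
def go(arm,x,y,z,yaw):
    "slide (tool axes, mm) and roll (deg) to TCP x,y,z mm with fingers across a spanner of given yaw"
    o=arm.get_obs();q=o["orientation"];r=R.from_quat([*q[1:],q[0]]);M=r.as_matrix()
    a=np.degrees(np.arctan2(M[1,1],M[0,1]));d=(yaw+90-a+90)%180-90
    s=M.T@(np.array([x,y,z])-o["tcp_pos"]*1000)
    print("slide",s.round(1),"roll",round(-d,1),"t",round(o["time"],2),"tcp",(o["tcp_pos"]*1000).round(1),"gap",round(o["finger_gap"]*1000,1),"F",o["force"].round(1))
E
python3 -c "
from h import *;from workcell import arm
go(arm,500,150,230,-12)"
```

```text
slide [-400.1 -339.3   18.1] roll -11.2 t 0.1 tcp [266.3 619.7 247.4] gap 85.8 F [ 0.6  0.7 -0.3]
```

>>> servo_tool([
  [-20, -17, 2],
  [-58, -49, 4],
  [-96, -81, 6],
  [-134, -113, 8],
  [-172, -145, 10],
  [-210, -177, 12],
  [-248, -209, 14],
  [-286, -241, 16],
  [-324, -273, 18],
  [-345, -290, 18],
], grip=[0.6, 0.6, 0.6, 0.6, 0.6, 0.6, 0.6, 0.6, 0.6, 0.6], roll=[-1, -2, -4, -6, -8, -10, -11, -11, -11, -11], grip_force=60)

```text
time: 1.1
tcp_pos: [0.4702, 0.2127, 0.2299]
orientation: [-0.0, 0.109, 0.994, -0.001]
force: [0.2, 0.2, 0.1]
finger_gap: 0.0513
gripper_force: 0.0
```

```bash
python3 -c "
from h import *;from workcell import arm
go(arm,564,-236,180,-12)"
```

```text
slide [-189.  -417.5   50.7] roll -0.5 t 1.1 tcp [470.2 212.7 229.9] gap 51.3 F [0.2 0.2 0.1]
```

>>> servo_tool([
  [-20, -45, 0],
  [-40, -90, 0],
  [-60, -135, 0],
  [-80, -180, 0],
  [-100, -225, 0],
  [-120, -270, 10],
  [-140, -315, 20],
  [-160, -360, 30],
  [-180, -402, 40],
  [-189, -417, 51],
], grip=[0.6, 0.6, 0.6, 0.6, 0.6, 0.6, 0.6, 0.6, 0.6, 0.6], roll=[0, 0, 0, 0, 0, 0, 0, 0, 0, 0])

```text
time: 2.1
tcp_pos: [0.5645, -0.2362, 0.1789]
orientation: [0.0, 0.11, 0.994, -0.002]
force: [-0.4, -0.3, 0.5]
finger_gap: 0.0511
gripper_force: 0.0
```

Run:
```python
from h import *
from workcell import arm
np.set_printoptions(precision=1,suppress=True)
go(arm,564,-236,62,-11.8)
c=arm.camera_info("wrist");im=arm.snapshot("wrist");cv2.imwrite("pics/w1.png",im)
for k in blobs(steel(im),1500): print(k.reshape(-1,2).mean(0),rect(c,k,.052))
print(proj(c,[.564,-.236,.05]))
```

```text
slide [  0.6   0.5 116.9] roll -0.8 t 2.1 tcp [ 564.5 -236.2  178.9] gap 51.1 F [-0.4 -0.3  0.5]
[154.1 254.1] (array([ 552.8, -358.7]), [np.float64(13.828456401824951), np.float64(77.55257189273834)], np.float32(-6.70105))
[326.5 220.8] (array([ 561.5, -234.9]), [np.float64(35.68409010767937), np.float64(240.32343924045563)], np.float32(-11.516342))
[561.4 137.8] (array([533.9, -63.8]), [np.float64(30.24866245687008), np.float64(167.66656935214996)], np.float32(-2.9423218))
[323.2 236. ]
```

View pics/w1.png

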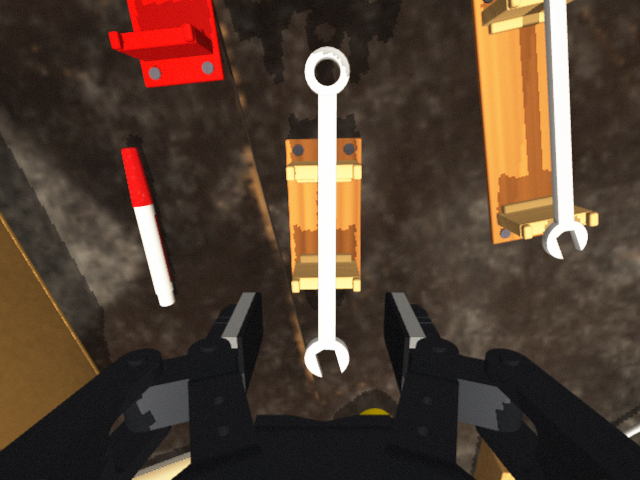

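Wrist view: the long spanner runs from (327,70) to (327,355) on the shortest wooden rest, centred between the fingers. The red decoy is at (170,40) and the marker at (150,230), both clear. I'll go down and grip.

>>> servo_tool([
  [2, 0, 30],
  [2, 0, 70],
  [2, 0, 105],
  [2, 0, 117],
  [2, 0, 117],
  [2, 0, 117],
  [2, 0, 117],
  [2, 0, 117],
  [2, 0, 117],
  [2, 0, 117],
], grip=[0.6, 0.6, 0.6, 0.6, 0.6, 0.2, 0, 0, 0, 0], roll=[0, 0, 0, 0, 0, 0, 0, 0, 0, 0], grip_force=60)

```text
time: 3.15
tcp_pos: [0.5645, -0.2302, 0.0644]
orientation: [0.002, 0.107, 0.994, -0.0]
force: [-0.4, 0.4, 6.3]
finger_gap: 0.0115
gripper_force: 58.6
```

>>> servo_tool([
  [0, 0, 0],
  [0, 0, 0],
  [0, 0, -5],
  [0, 0, -20],
  [0, 0, -50],
  [0, 0, -80],
  [0, 0, -85],
], grip=[0, 0, 0, 0, 0, 0, 0], roll=[0, 0, 0, 0, 0, 0, 0])

```text
time: 3.85
tcp_pos: [0.5654, -0.2308, 0.1522]
orientation: [0.004, 0.107, 0.994, -0.001]
force: [1.3, -0.9, -1.0]
finger_gap: 0.0108
gripper_force: 58.7
```

Run:
```python
from h import *
from workcell import arm
np.set_printoptions(precision=1,suppress=True)
go(arm,534,237,100,-8.1)
c=arm.camera_info("wrist");im=arm.snapshot("wrist");cv2.imwrite("pics/w2.png",im)
```

```text
slide [130.6 450.4  51.1] roll -4.2 t 3.85 tcp [ 565.4 -230.8  152.2] gap 10.8 F [ 1.3 -0.9 -1. ]
```

View pics/w2.png

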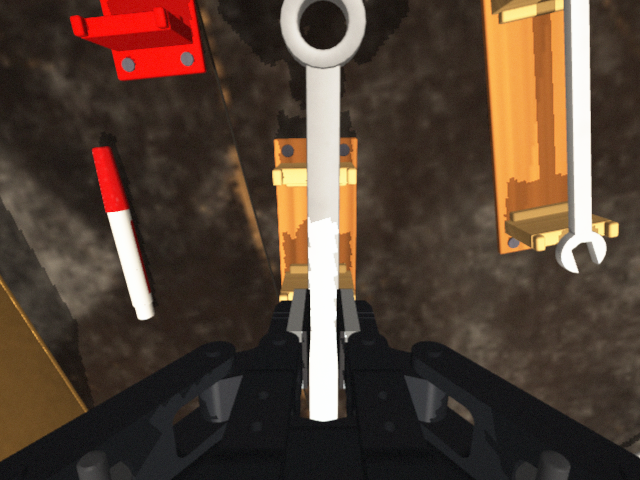

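Gripped. The measured pose differs by a few mm from the commanded one, so I'll settle and compare.

>>> servo_tool([
  [0, 0, 0],
  [0, 0, 0],
  [0, 0, 0],
], grip=[0, 0, 0], roll=[0, 0, 0])

```text
time: 4.2
tcp_pos: [0.5624, -0.2292, 0.1461]
orientation: [-0.001, 0.107, 0.994, 0.0]
force: [-0.4, -0.5, -1.1]
finger_gap: 0.0107
gripper_force: 58.7
```

```bash
python3 -c "
from h import *;from workcell import arm
go(arm,534,237,100,-8.1)"
```

```text
slide [126.6 449.6  46.4] roll -4.1 t 4.2 tcp [ 562.4 -229.2  146.1] gap 10.7 F [-0.4 -0.5 -1.1]
```

>>> servo_tool([
  [3, 10, 0],
  [9, 32, 0],
  [20, 70, 0],
  [32, 112, 0],
  [44, 155, 0],
  [56, 198, 0],
  [68, 241, 0],
  [80, 284, 0],
  [92, 327, 0],
  [104, 370, 0],
], grip=[0, 0, 0, 0, 0, 0, 0, 0, 0, 0], roll=[0, 0, -1, -1, -2, -2, -3, -3, -4, -4])

```text
time: 5.2
tcp_pos: [0.539, 0.1564, 0.1469]
orientation: [-0.0, 0.071, 0.997, -0.0]
force: [1.2, 0.1, -1.0]
finger_gap: 0.0108
gripper_force: 58.7
```

>>> servo_tool([
  [10, 40, 10],
  [17, 61, 30],
  [22, 76, 46],
  [22, 79, 46],
  [22, 79, 46],
  [22, 79, 46],
], grip=[0, 0, 0, 0, 0, 0], roll=[0, 0, 0, 0, 0, 0])

```text
time: 5.8
tcp_pos: [0.5306, 0.2334, 0.1019]
orientation: [0.001, 0.073, 0.997, -0.0]
force: [-0.3, 0.5, -0.4]
finger_gap: 0.011
gripper_force: 58.7
```

Run:
```python
from h import *
from workcell import arm
np.set_printoptions(precision=1,suppress=True)
go(arm,534,237,23,-8.1)
im=arm.snapshot("top");cv2.imwrite("pics/t2.png",im);c=arm.camera_info("top")
w=wood(im)
for k in blobs(cv2.morphologyEx(w,cv2.MORPH_CLOSE,np.ones((5,5))),700):
    m=k.reshape(-1,2).mean(0)
    if 160<m[0]<500 and 130<m[1]<320: print(m,rect(c,k,.006))
```

```text
slide [-2.7  4.1 78.9] roll -0.3 t 5.8 tcp [530.6 233.4 101.9] gap 11.0 F [-0.3  0.5 -0.4]
[276.9 217.9] (array([515.2,  72.6]), [np.float64(62.4585896730423), np.float64(157.2776436805725)], np.float32(-8.349823))
[339.6 216.3] (array([520.9, -69.9]), [np.float64(61.63334101438522), np.float64(195.27751207351685)], np.float32(-0.8909683))
[411.9 199. ] (array([ 567.5, -239. ]), [np.float64(66.74091517925262), np.float64(139.09216225147247)], np.float32(-11.513344))
[212.7 198. ] (array([534. , 236.8]), [np.float64(76.47710293531418), np.float64(260.5500519275665)], np.float32(-8.070961))
```

>>> servo_tool([
  [-1, 1, 15],
  [-2, 3, 40],
  [-2, 4, 60],
  [-2, 4, 71],
  [-2, 4, 76],
  [-2, 4, 78],
  [-2, 4, 78],
], grip=[0, 0, 0, 0, 0, 0, 0], roll=[0, 0, 0, 0, 0, 0, 0])

```text
time: 6.55
tcp_pos: [0.5324, 0.2385, 0.024]
orientation: [0.0, 0.072, 0.997, 0.0]
force: [0.1, -0.1, -0.4]
finger_gap: 0.0108
gripper_force: 58.8
```

```bash
python3 -c "
from h import *;from workcell import arm
go(arm,534,237,23,-8.1)"
```

```text
slide [-1.8 -1.3  1. ] roll -0.2 t 6.55 tcp [532.4 238.5  24. ] gap 10.8 F [ 0.1 -0.1 -0.4]
```

Lower 1 mm more, release with a modest opening, and rise.

>>> servo_tool([
  [0, 0, 1],
  [0, 0, 1],
  [0, 0, 1],
  [0, 0, 1],
  [0, 0, -4],
  [0, 0, -20],
  [0, 0, -60],
  [0, 0, -105],
  [0, 0, -125],
], grip=[0, 0, 0.2, 0.4, 0.4, 0.4, 0.4, 0.4, 0.4], roll=[0, 0, 0, 0, 0, 0, 0, 0, 0])

```text
time: 7.45
tcp_pos: [0.5343, 0.2397, 0.1535]
orientation: [0.003, 0.072, 0.997, 0.002]
force: [-0.1, 0.3, -0.0]
finger_gap: 0.0342
gripper_force: 0.0
```

>>> servo_tool([
  [0, 0, 0],
  [0, 0, 0],
  [0, 0, 0],
], grip=[0.6, 0.6, 0.6], roll=[0, 0, 0])

```text
time: 7.75
tcp_pos: [0.5314, 0.2388, 0.1476]
orientation: [-0.001, 0.072, 0.997, -0.0]
force: [-0.3, 0.2, 0.6]
finger_gap: 0.0513
gripper_force: 0.0
```

Run:
```python
from h import *
from workcell import arm
np.set_printoptions(precision=1,suppress=True)
go(arm,513.5,70.7,148,-7.7)
c=arm.camera_info("wrist");im=arm.snapshot("wrist");cv2.imwrite("pics/w3.png",im)
for k in blobs(steel(im),1500): print(k.reshape(-1,2).mean(0),rect(c,k,.012))
```

```text
slide [  -6.3 -168.9   -0.3] roll -0.5 t 7.75 tcp [531.4 238.8 147.6] gap 51.3 F [-0.3  0.2  0.6]
[ 64.2 251. ] (array([521.8,  46. ]), [np.float64(29.92122434079647), np.float64(194.67709958553314)], np.float32(-9.263008))
[323.2 222. ] (array([530.6, 241.3]), [np.float64(35.14747694134712), np.float64(239.1185313463211)], np.float32(-9.241783))
```

View pics/w3.png

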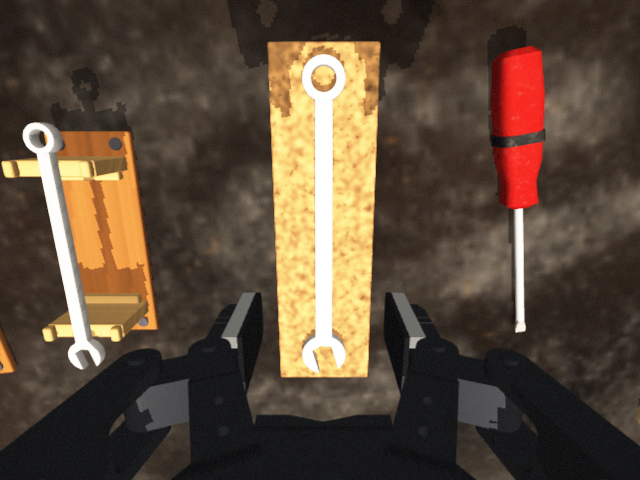

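The long spanner lies flat on the mat, (323,75) to (323,355), and the screwdriver is untouched. Next is the short spanner.

>>> servo_tool([
  [-1, -20, 0],
  [-2, -60, 0],
  [-4, -105, 0],
  [-5, -145, 0],
  [-6, -165, 0],
  [-6, -169, 0],
  [-6, -169, 0],
  [-6, -169, 0],
], grip=[0.6, 0.6, 0.6, 0.6, 0.6, 0.6, 0.6, 0.6], roll=[0, 0, 0, 0, 0, 0, 0, 0])

```text
time: 8.6
tcp_pos: [0.5138, 0.0721, 0.148]
orientation: [-0.0, 0.071, 0.997, 0.0]
force: [-0.6, -0.2, -0.5]
finger_gap: 0.0511
gripper_force: 0.0
```

Run:
```python
from h import *
from workcell import arm
np.set_printoptions(precision=1,suppress=True)
c=arm.camera_info("wrist");im=arm.snapshot("wrist")
for k in blobs(steel(im),1500): print(k.reshape(-1,2).mean(0),rect(c,k,.052))
for k in blobs(cv2.morphologyEx(wood(im)|steel(im),cv2.MORPH_OPEN,np.ones((15,15))),5000): print("w",k.reshape(-1,2).mean(0),rect(c,k,.006))
go(arm,513.5,70.7,61,-7.7)
```

```text
[ 97.2 232.8] (array([490.6, -62.8]), [np.float64(24.272017180919647), np.float64(151.67973935604095)], np.float32(3.0918274))
[325.2 242. ] (array([512. ,  73.1]), [np.float64(22.086866199970245), np.float64(165.0240123271942)], np.float32(-7.930748))
[553.3 207.2] (array([515. , 216.6]), [np.float64(29.86801043152809), np.float64(198.36091995239258)], np.float32(-9.549728))
w [151.  260.2] (array([526.1, -62.1]), [np.float64(49.86615478992462), np.float64(153.38264405727386)], np.float32(-0.24384308))
w [324.5 241.4] (array([526.4,  71.8]), [np.float64(60.04871428012848), np.float64(117.47369170188904)], np.float32(-8.271568))
w [576.6 185.5] (array([533.2, 254.8]), [np.float64(40.458597242832184), np.float64(256.6561996936798)], np.float32(-8.276527))
w [523.3 178.1] (array([516.8, 219.6]), [np.float64(36.10861673951149), np.float64(234.52706634998322)], np.float32(-8.628471))
slide [ 0.2 -1.8 87.1] roll -0.4 t 8.65 tcp [513.9  72.4 148.1] gap 51.3 F [0.6 0.5 0.7]
```

>>> servo_tool([
  [1, 0, 20],
  [1, 0, 55],
  [1, 0, 80],
  [1, 0, 87],
  [1, 0, 87],
  [1, 0, 87],
  [1, 0, 87],
  [1, 0, 87],
  [1, 0, 87],
  [1, 0, 87],
], grip=[0.6, 0.6, 0.6, 0.6, 0.6, 0.2, 0, 0, 0, 0], roll=[0, 0, 0, 0, 0, 0, 0, 0, 0, 0], grip_force=60)

```text
time: 9.65
tcp_pos: [0.5137, 0.0714, 0.0625]
orientation: [0.001, 0.072, 0.997, 0.001]
force: [-0.2, 1.1, 5.6]
finger_gap: 0.0057
gripper_force: 60.0
```

>>> servo_tool([
  [0, 0, 0],
  [0, 0, 0],
  [0, 0, -5],
  [0, 0, -20],
  [0, 0, -50],
  [0, 0, -80],
  [0, 0, -87],
  [0, 0, -87],
  [0, 0, -87],
], grip=[0, 0, 0, 0, 0, 0, 0, 0, 0], roll=[0, 0, 0, 0, 0, 0, 0, 0, 0])

```text
time: 10.55
tcp_pos: [0.5122, 0.071, 0.1475]
orientation: [-0.001, 0.072, 0.997, -0.0]
force: [-0.3, 0.8, -0.9]
finger_gap: 0.0056
gripper_force: 59.1
```

Run:
```python
from h import *
from workcell import arm
go(arm,563.5,-235,130,-11.8)
c=arm.camera_info("wrist");im=arm.snapshot("wrist");cv2.imwrite("pics/w4.png",im)
```

```text
slide [ -94.7 -295.5   17.5] roll 3.6 t 10.55 tcp [512.2  71.  147.5] gap 5.6 F [-0.3  0.8 -0.9]
```

View pics/w4.png

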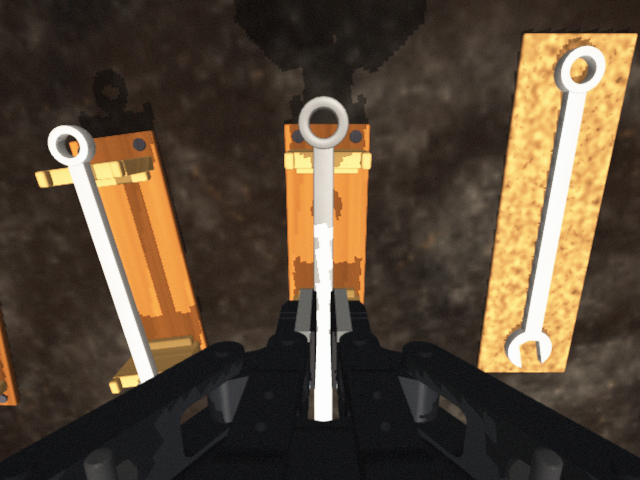

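The short spanner is held straight, its ring end at (323,120). I'll carry it to the shortest rest.

>>> servo_tool([
  [-4, -12, 0],
  [-14, -45, 0],
  [-28, -88, 0],
  [-42, -130, 0],
  [-56, -174, 0],
  [-70, -218, 0],
  [-84, -262, 0],
  [-92, -287, 8],
  [-95, -295, 17],
  [-95, -295, 17],
], grip=[0, 0, 0, 0, 0, 0, 0, 0, 0, 0], roll=[0, 1, 1, 2, 2, 3, 3.5, 3.5, 3.5, 3.5])

```text
time: 11.6
tcp_pos: [0.5627, -0.236, 0.129]
orientation: [-0.002, 0.104, 0.995, -0.0]
force: [-0.5, 0.3, -1.8]
finger_gap: 0.0055
gripper_force: 59.1
```

>>> servo_tool([
  [0, 0, 0],
  [0, 0, 0],
], grip=[0, 0], roll=[0, 0])

```text
time: 11.8
tcp_pos: [0.5648, -0.2325, 0.1311]
orientation: [-0.0, 0.101, 0.995, 0.001]
force: [-0.1, 0.4, -0.6]
finger_gap: 0.0056
gripper_force: 59.1
```

Run:
```python
from h import *
from workcell import arm
go(arm,563.5,-235,62,-11.9)
c=arm.camera_info("wrist");im=arm.snapshot("wrist");
# expected base corners of the short rest drawn in
n=np.radians(-11.9);u=np.array([np.cos(n),np.sin(n)]);v=np.array([-u[1],u[0]])
for a in(-.064,.064):
  for b in(-.03,.03): cv2.circle(im,tuple(int(t) for t in proj(c,[*(np.array([.5635,-.235])+a*u+b*v),.006])),3,(255,0,255),-1)
cv2.imwrite("pics/w5.png",im)
```

```text
slide [ 0.7 -2.7 69.1] roll 0.3 t 11.8 tcp [ 564.8 -232.5  131.1] gap 5.6 F [-0.1  0.4 -0.6]
```

View pics/w5.png

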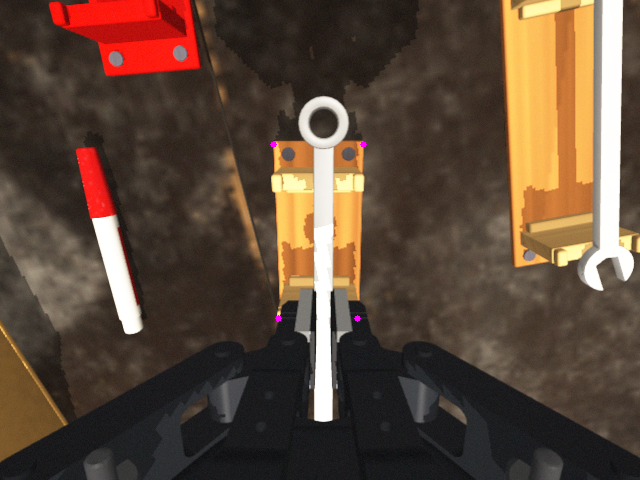

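The predicted base corners (273,145) and (363,145) fall on the base, so the rest pose is right. I'll lower and release.

>>> servo_tool([
  [1, -2, 15],
  [1, -2, 40],
  [1, -2, 58],
  [1, -2, 66],
  [1, -2, 69],
  [1, -2, 69],
  [1, -2, 69],
], grip=[0, 0, 0, 0, 0, 0, 0], roll=[0, 0, 0, 0, 0, 0, 0])

```text
time: 12.55
tcp_pos: [0.5634, -0.2361, 0.0626]
orientation: [0.0, 0.102, 0.995, 0.0]
force: [-1.7, -0.1, 2.1]
finger_gap: 0.0058
gripper_force: 59.5
```

>>> servo_tool([
  [0, 0, 0],
  [0, 0, 0],
  [0, 0, 0],
  [0, 0, 0],
  [0, 0, -10],
  [0, 0, -40],
  [0, 0, -80],
  [0, 0, -88],
  [0, 0, -88],
  [0, 0, -88],
], grip=[0, 0.2, 0.4, 0.4, 0.4, 0.4, 0.4, 0.4, 0.4, 0.4], roll=[0, 0, 0, 0, 0, 0, 0, 0, 0, 0])

```text
time: 13.55
tcp_pos: [0.5628, -0.2359, 0.1499]
orientation: [-0.0, 0.102, 0.995, 0.0]
force: [-1.2, -0.1, -0.1]
finger_gap: 0.0341
gripper_force: 0.0
```

Run:
```python
from h import *
from workcell import arm
np.set_printoptions(precision=1,suppress=True)
c=arm.camera_info("wrist");im=arm.snapshot("wrist");cv2.imwrite("pics/w6.png",im)
for k in blobs(steel(im),1500): print(k.reshape(-1,2).mean(0),rect(c,k,.052))
go(arm,519.4,-68.1,148,0.4)
```

```text
[136.  265.9] (array([ 551.8, -356.3]), [np.float64(13.911210931837559), np.float64(76.18242502212524)], np.float32(-6.6227646))
[323.  242.1] (array([ 561.8, -234.4]), [np.float64(22.206954658031464), np.float64(164.57520425319672)], np.float32(-12.519928))
[590.5 148.5] (array([536.5, -63.1]), [np.float64(31.50232508778572), np.float64(162.95106709003448)], np.float32(-3.957138))
slide [ 76.3 155.5   1.4] roll -12.1 t 13.6 tcp [ 562.4 -235.8  149.2] gap 34.2 F [ 0.4 -0.1 -0.4]
```

View pics/w6.png

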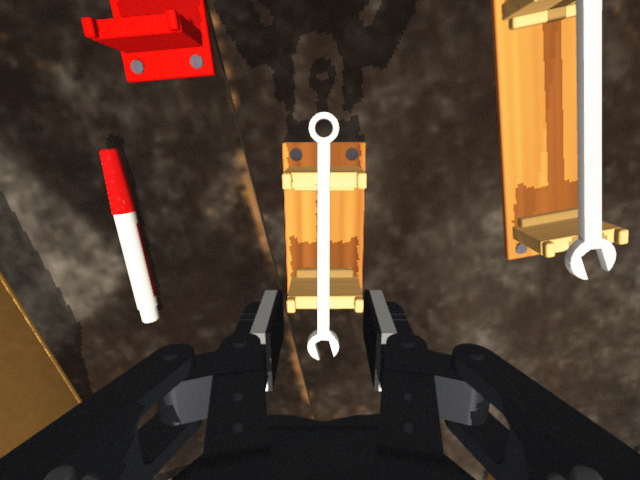

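The short spanner lies centred on its rest, (323,127) to (323,345). Next is the middle one.

>>> servo_tool([
  [8, 16, 0],
  [26, 52, 0],
  [48, 98, 0],
  [68, 138, 0],
  [76, 153, 0],
  [76, 155, 0],
  [76, 155, 0],
  [76, 155, 0],
], grip=[0.6, 0.6, 0.6, 0.6, 0.6, 0.6, 0.6, 0.6], roll=[-1, -4, -8, -12, -12, -12, -12, -12])

```text
time: 14.4
tcp_pos: [0.5203, -0.0702, 0.15]
orientation: [-0.0, -0.001, 1.0, -0.0]
force: [-0.4, -0.1, 0.3]
finger_gap: 0.0514
gripper_force: 0.0
```

Run:
```python
from h import *
from workcell import arm
np.set_printoptions(precision=1,suppress=True)
c=arm.camera_info("wrist");im=arm.snapshot("wrist")
for k in blobs(steel(im),1500): print(k.reshape(-1,2).mean(0),rect(c,k,.052))
go(arm,519.4,-68.1,61,0.4)
```

```text
[ 79.  292.1] (array([ 558.8, -234.1]), [np.float64(20.632782950997353), np.float64(162.4988615512848)], np.float32(-12.3858795))
[328.6 233.5] (array([516.2, -67.8]), [np.float64(28.258783742785454), np.float64(201.9125074148178)], np.float32(1.0262604))
slide [ 0.9  2.4 89.1] roll -0.3 t 14.45 tcp [520.3 -70.4 150.1] gap 51.5 F [-0.   0.3 -0.6]
```

>>> servo_tool([
  [2, 2, 20],
  [2, 2, 55],
  [2, 2, 80],
  [2, 2, 89],
  [2, 2, 89],
  [2, 2, 89],
  [2, 2, 89],
  [2, 2, 89],
  [2, 2, 89],
  [2, 2, 89],
], grip=[0.6, 0.6, 0.6, 0.6, 0.6, 0.2, 0, 0, 0, 0], roll=[0, 0, 0, 0, 0, 0, 0, 0, 0, 0])

```text
time: 15.45
tcp_pos: [0.5193, -0.0671, 0.0626]
orientation: [0.001, -0.002, 1.0, 0.0]
force: [-1.9, -1.1, 5.4]
finger_gap: 0.0089
gripper_force: 58.9
```

>>> servo_tool([
  [0, 0, 0],
  [0, 0, 0],
  [0, 0, -5],
  [0, 0, -20],
  [0, 0, -50],
  [0, 0, -80],
  [0, 0, -87],
  [0, 0, -87],
  [0, 0, -87],
], grip=[0, 0, 0, 0, 0, 0, 0, 0, 0], roll=[0, 0, 0, 0, 0, 0, 0, 0, 0])

```text
time: 16.35
tcp_pos: [0.5177, -0.0668, 0.1476]
orientation: [-0.001, -0.002, 1.0, 0.0]
force: [-0.3, -0.2, -1.7]
finger_gap: 0.0087
gripper_force: 58.9
```

Run:
```python
from h import *
from workcell import arm
go(arm,515,72,130,-8.2)
```

```text
slide [  2.  138.8  17.6] roll 8.5 t 16.35 tcp [517.7 -66.8 147.6] gap 8.7 F [-0.3 -0.2 -1.7]
```

>>> servo_tool([
  [0, 10, 0],
  [1, 40, 0],
  [1, 80, 0],
  [2, 115, 0],
  [2, 133, 8],
  [2, 139, 17],
  [2, 139, 17],
  [2, 139, 17],
  [2, 139, 17],
  [2, 139, 17],
], grip=[0, 0, 0, 0, 0, 0, 0, 0, 0, 0], roll=[0, 2, 4, 6, 8, 8.5, 8.5, 8.5, 8.5, 8.5])

```text
time: 17.35
tcp_pos: [0.516, 0.0707, 0.1316]
orientation: [0.0, 0.073, 0.997, -0.0]
force: [0.3, -0.7, -0.6]
finger_gap: 0.0088
gripper_force: 58.9
```

Run:
```python
from h import *
from workcell import arm
go(arm,515,72,62,-8.2)
c=arm.camera_info("wrist");im=arm.snapshot("wrist")
n=np.radians(-8.2);u=np.array([np.cos(n),np.sin(n)]);v=np.array([-u[1],u[0]])
for a in(-.078,.078):
  for b in(-.03,.03): cv2.circle(im,tuple(int(t) for t in proj(c,[*(np.array([.515,.072])+a*u+b*v),.006])),3,(255,0,255),-1)
cv2.imwrite("pics/w7.png",im)
```

```text
slide [ 1.2  1.2 69.6] roll -0.2 t 17.35 tcp [516.   70.7 131.6] gap 8.8 F [ 0.3 -0.7 -0.6]
```

View pics/w7.png

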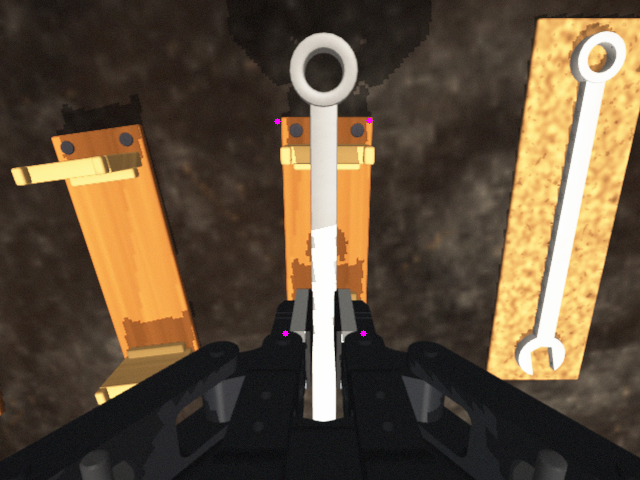

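The predicted corners (278,121) and (370,120) sit within about 3 px of the base, so the pose holds. I'll lower and release.

>>> servo_tool([
  [1, 0, 15],
  [1, 0, 40],
  [1, 0, 58],
  [1, 0, 66],
  [1, 0, 69],
  [1, 0, 69],
  [1, 0, 69],
], grip=[0, 0, 0, 0, 0, 0, 0], roll=[0, 0, 0, 0, 0, 0, 0])

```text
time: 18.1
tcp_pos: [0.5155, 0.072, 0.0631]
orientation: [0.001, 0.072, 0.997, 0.0]
force: [-0.2, -0.6, -1.0]
finger_gap: 0.0087
gripper_force: 58.9
```

>>> servo_tool([
  [0, 0, 0],
  [0, 0, 0],
  [0, 0, 0],
  [0, 0, 0],
  [0, 0, -10],
  [0, 0, -40],
  [0, 0, -80],
  [0, 0, -88],
  [0, 0, -88],
  [0, 0, -88],
], grip=[0, 0.2, 0.4, 0.4, 0.4, 0.4, 0.4, 0.4, 0.4, 0.4], roll=[0, 0, 0, 0, 0, 0, 0, 0, 0, 0])

```text
time: 19.1
tcp_pos: [0.5143, 0.0721, 0.15]
orientation: [-0.0, 0.072, 0.997, 0.0]
force: [0.2, -0.1, -0.4]
finger_gap: 0.0337
gripper_force: 0.0
```

Run:
```python
from h import *
from workcell import arm
np.set_printoptions(precision=1,suppress=True)
c=arm.camera_info("wrist");im=arm.snapshot("wrist");cv2.imwrite("pics/w8.png",im)
for k in blobs(steel(im),1500): print(k.reshape(-1,2).mean(0),rect(c,k,.052),rect(c,k,.012))
go(arm,531.5,239.5,100,-8.3)
```

```text
[323.5 236.2] (array([512.3,  71.7]), [np.float64(28.95340323448181), np.float64(202.31640338897705)], np.float32(-7.3778915)) (array([524.8,  69.7]), [np.float64(34.13417935371399), np.float64(238.5178655385971)], np.float32(-7.377968))
[550.4 210.5] (array([517. , 216.3]), [np.float64(30.639762058854103), np.float64(202.07567512989044)], np.float32(-9.734802)) (array([530.3, 240.2]), [np.float64(36.12230345606804), np.float64(238.2340282201767)], np.float32(-9.734787))
slide [  6.5 168.3  49.3] roll 0.1 t 19.15 tcp [513.9  72.  149.4] gap 34.2 F [ 1.1  0.1 -0.4]
```

View pics/w8.png

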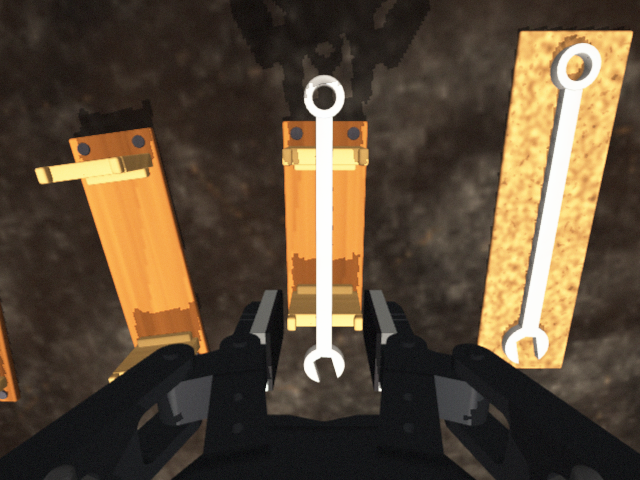

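The middle spanner is on its rest between the lips, (323,95) to (323,365). Now the long one, from the mat.

>>> servo_tool([
  [1, 20, 0],
  [2, 60, 0],
  [4, 105, 0],
  [5, 145, 10],
  [6, 165, 30],
  [6, 168, 49],
  [6, 168, 49],
  [6, 168, 49],
  [6, 168, 49],
], grip=[0.6, 0.6, 0.6, 0.6, 0.6, 0.6, 0.6, 0.6, 0.6], roll=[0, 0, 0, 0, 0, 0, 0, 0, 0])

```text
time: 20.05
tcp_pos: [0.5334, 0.2382, 0.1018]
orientation: [0.0, 0.073, 0.997, -0.0]
force: [-0.1, -0.1, -0.1]
finger_gap: 0.0511
gripper_force: 0.0
```

Run:
```python
from h import *
from workcell import arm
go(arm,531.5,239.5,23,-8.3)
```

```text
slide [ 2.1  1.  78.8] roll -0.0 t 20.05 tcp [533.4 238.2 101.8] gap 51.1 F [-0.1 -0.1 -0.1]
```

>>> servo_tool([
  [2, 1, 20],
  [2, 1, 50],
  [2, 1, 70],
  [2, 1, 78],
  [2, 1, 78],
  [2, 1, 78],
  [2, 1, 78],
  [2, 1, 78],
  [2, 1, 78],
  [2, 1, 78],
], grip=[0.6, 0.6, 0.6, 0.6, 0.6, 0.2, 0, 0, 0, 0], roll=[0, 0, 0, 0, 0, 0, 0, 0, 0, 0])

```text
time: 21.05
tcp_pos: [0.5319, 0.2408, 0.0247]
orientation: [0.001, 0.072, 0.997, 0.001]
force: [-1.8, -0.8, 5.6]
finger_gap: 0.0106
gripper_force: 58.6
```

>>> servo_tool([
  [0, 0, 0],
  [0, 0, 0],
  [0, 0, -5],
  [0, 0, -20],
  [0, 0, -55],
  [0, 0, -95],
  [0, 0, -120],
  [0, 0, -124],
  [0, 0, -124],
  [0, 0, -124],
], grip=[0, 0, 0, 0, 0, 0, 0, 0, 0, 0], roll=[0, 0, 0, 0, 0, 0, 0, 0, 0, 0])

```text
time: 22.05
tcp_pos: [0.5302, 0.2402, 0.1465]
orientation: [-0.001, 0.072, 0.997, -0.0]
force: [-0.3, -0.2, -1.3]
finger_gap: 0.0107
gripper_force: 58.7
```

Run:
```python
from h import *
from workcell import arm
go(arm,521,-69,132,-0.2)
```

```text
slide [ -35.2 -307.3   14.7] roll -8.0 t 22.05 tcp [530.2 240.2 146.5] gap 10.7 F [-0.3 -0.2 -1.3]
```

>>> servo_tool([
  [-2, -12, 0],
  [-6, -45, 0],
  [-10, -88, 0],
  [-15, -130, 0],
  [-20, -174, 0],
  [-25, -218, 0],
  [-30, -262, 0],
  [-33, -290, 6],
  [-35, -306, 13],
  [-35, -307, 15],
], grip=[0, 0, 0, 0, 0, 0, 0, 0, 0, 0], roll=[0, -1, -2, -3, -4, -5, -6, -7, -8, -8])

```text
time: 23.05
tcp_pos: [0.5197, -0.0723, 0.1308]
orientation: [-0.002, 0.005, 1.0, -0.001]
force: [0.8, -0.1, -0.7]
finger_gap: 0.0109
gripper_force: 58.8
```

>>> servo_tool([
  [0, 0, 0],
  [0, 0, 0],
  [0, 0, 0],
  [0, 0, 0],
], grip=[0, 0, 0, 0], roll=[0, 0, 0, 0])

```text
time: 23.45
tcp_pos: [0.5219, -0.0673, 0.1324]
orientation: [0.0, 0.001, 1.0, 0.0]
force: [0.0, -0.0, -1.7]
finger_gap: 0.0106
gripper_force: 58.8
```

Run:
```python
from h import *
from workcell import arm
go(arm,521,-69,62,-0.2)
c=arm.camera_info("wrist");im=arm.snapshot("wrist")
n=np.radians(-.2);u=np.array([np.cos(n),np.sin(n)]);v=np.array([-u[1],u[0]])
for a in(-.097,.097):
  for b in(-.03,.03): cv2.circle(im,tuple(int(t) for t in proj(c,[*(np.array([.521,-.069])+a*u+b*v),.006])),3,(255,0,255),-1)
cv2.imwrite("pics/w9.png",im)
```

```text
slide [ 0.9 -1.7 70.4] roll 0.0 t 23.45 tcp [521.9 -67.3 132.4] gap 10.6 F [ 0.  -0.  -1.7]
```

View pics/w9.png

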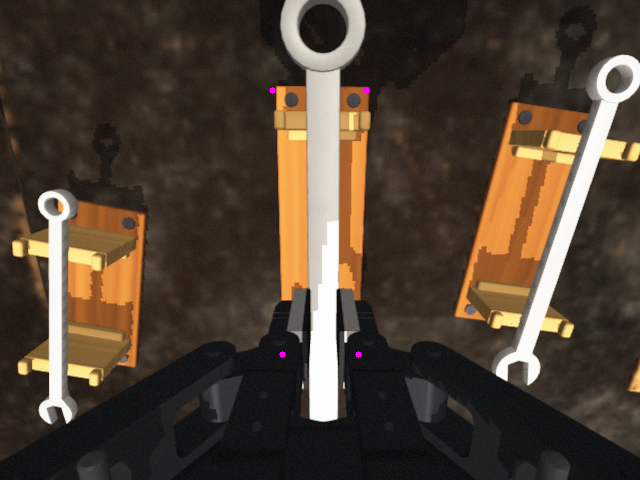

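The predicted corners (272,90) and (367,90) agree with the base to within 3 px. I'll lower and release.

>>> servo_tool([
  [1, 0, 15],
  [1, 0, 40],
  [1, 0, 58],
  [1, 0, 67],
  [1, 0, 70],
  [1, 0, 70],
  [1, 0, 70],
], grip=[0, 0, 0, 0, 0, 0, 0], roll=[0, 0, 0, 0, 0, 0, 0])

```text
time: 24.2
tcp_pos: [0.5199, -0.0679, 0.0649]
orientation: [-0.001, 0.002, 1.0, 0.001]
force: [-11.5, 2.7, 30.6]
finger_gap: 0.0107
gripper_force: 62.7
```

>>> servo_tool([
  [0, 0, 0],
  [0, 0, 0],
  [0, 0, 0],
  [0, 0, 0],
  [0, 0, -10],
  [0, 0, -40],
  [0, 0, -80],
  [0, 0, -120],
  [0, 0, -140],
  [0, 0, -140],
], grip=[0, 0.2, 0.4, 0.4, 0.4, 0.4, 0.4, 0.4, 0.4, 0.4], roll=[0, 0, 0, 0, 0, 0, 0, 0, 0, 0])

```text
time: 25.2
tcp_pos: [0.5228, -0.0687, 0.2061]
orientation: [0.003, 0.002, 1.0, 0.0]
force: [0.8, 0.5, 0.3]
finger_gap: 0.0345
gripper_force: 0.0
```

>>> servo_tool([
  [0, 0, 0],
  [0, 0, 0],
  [0, 0, 0],
], grip=[0.4, 0.4, 0.4], roll=[0, 0, 0])

```text
time: 25.5
tcp_pos: [0.5199, -0.0683, 0.2011]
orientation: [-0.001, 0.002, 1.0, -0.0]
force: [-0.6, 0.7, 0.3]
finger_gap: 0.0344
gripper_force: 0.0
```

Run:
```python
from h import *
from workcell import arm
np.set_printoptions(precision=1,suppress=True)
c=arm.camera_info("wrist");im=arm.snapshot("wrist");cv2.imwrite("pics/w10.png",im)
for k in blobs(steel(im),1500): print(k.reshape(-1,2).mean(0),rect(c,k,.052))
```

```text
[117.2 277.9] (array([ 560.7, -235. ]), [np.float64(22.95893430709839), np.float64(165.08983075618744)], np.float32(-10.997154))
[507.5 213.7] (array([512.3,  71.3]), [np.float64(30.092664062976837), np.float64(202.7236521244049)], np.float32(-7.5659866))
[323.6 218.8] (array([518.8, -68.9]), [np.float64(35.84056347608566), np.float64(239.75630104541779)], np.float32(0.6486664))
```

View pics/w10.png

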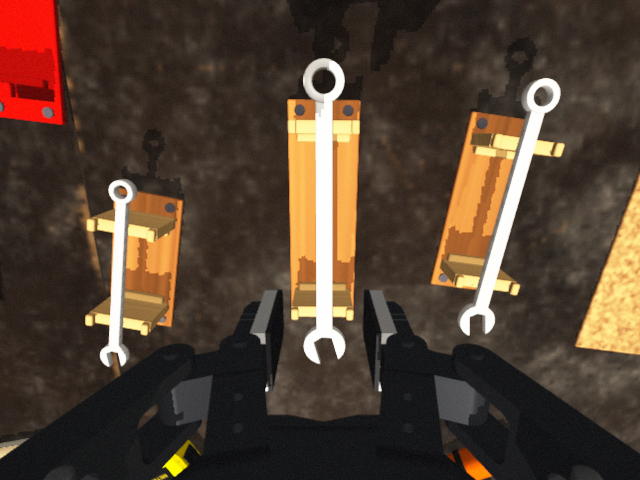

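All three spanners lie on their own rests: short at (118,270), long at (323,215), middle at (508,210). Each is flat, and its measured length at saddle height matches. I'll hand the job in.

```bash
python3 -c "
from workcell import arm
print(arm.finish_job())"
```

```text
the job is handed in; nothing more can be done
None
```

The job is handed in at about 25.5 s: the last wrist picture shows each spanner flat and centred on its own rest, with the marker and screwdriver not touched; no verdict was returned.

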